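# Top up the spring-fed ring magazine and lock its quarter-turn cap

## Robot

A 6-joint arm with a two-finger parallel gripper is mounted at the origin on a cart in front of the work surface, level with it; the furniture and walls round the work are solid. World frame = base frame: x ahead of the robot, y to its left, z up, the work surface at z = 0. Lengths are in m, angles in degrees, forces in N, time in s.
With the tool pointing down it reaches from about 0.225 to 0.725 m from the base axis. Payload 3.1 kg.
Tool frame: the origin (TCP) lies midway between the tips of the shut fingers; the grasp point (between the pads) lies 19 mm behind it; z points along the fingers, y is the line along which they close (so a half turn about z gives the same grasp; the last joint's range is limited). The gripper opens to 85 mm and grips with 20 to 120 N. Pads are 22 mm wide; open, the fingers measure 114 mm over their backs; the gripper's body (76 mm by 85 mm) begins 54 mm behind the grasp point. The pads swing forward as they close: fully open they stand 13 mm farther back than shut.
Start: joints at [-7.322, 2.75, 5.684, 92.934, 0, 82.678], TCP at [0.525, -0, 0.231] pointing down, gripper open.
Joint ranges: [-166.93, 166.93], [-56.73, 111.36], [-69.38, 81.34], [-121.58, 131.49], [-85.45, 84.26], [-180, 180]. Speed limits (degrees/s): [159.86, 159.86, 180, 180, 180, 180].

## Interface

Orientations are given as a 3x3 rotation matrix whose columns are the frame's x, y, z axes.
In Python, from workcell import * gives the robot as it stands.
- The arm moves only by the tool apply_moves, never from a script. Its argument "steps" is a list of rows, each a list of 7 numbers: the shift along the world's x, y, z each as a share of 0.02 m, from -1 to 1, then the turn, a rotation vector about the world's x, y, z each as a share of 90 degrees, from -1 to 1, then the opening, from 0 (shut) to 1 (fully open). A call has exactly 5 rows; each row shifts and turns the commanded pose from where the row before left it; what a row does not reach is not made up. A row lasts 1/12 s, in which the tool goes at most 41.7 mm and 7.16 degrees, less where a joint would pass 70% of its speed; a pose out of reach is approached as far as the arm can. A call with a number of a shift or a turn outside -1 to 1 is refused whole. A call with a gripper value outside its range is refused whole. The fingers move at their own pace and stop on an object; "newtons" is the grip in N (left out, the last holds). Time passes only in rows, so rows that do not move let the fingers close, or fill a call up. It gives the time, the measured TCP pose, the force, the opening and the grip force at its end, in the units of the state.
- observe(): the state, without advancing time (a new reading comes with each control period).
- camera(name): name is "scene" or "side" or "wrist"; returns (picture, depth): 420x560x3 uint8, blue, green, red; 420x560 float32, m along the optical axis (not along the pixel's ray), 0 where there is no reading.
- calibration(name): a dict with "fx", "fy", "cx", "cy" (pixels), "xyz" and "orientation" of the camera in the world. Camera axes: x right, y up, looking along -z (the intrinsics and any distortion apply to the point x, -y, -z); pixel columns grow to the right and rows downward; lengths in m; the calibration is good to about 2 mm. A picture is of the moment at which its call begins: read the wrist's pose just before it. calibration takes no time and is no camera call; for the wrist camera it gives the pose at the moment of the call.
- job_done(): hands the job in; it is judged then, once.
The state is a dict: "time_s": time; "joints": joint angles; "joint_velocities": joint speeds; "joint_torque": joint torques, N m; "tcp_pos": TCP position; "ee_rot": TCP orientation; "contact_force": force on the tool from outside, world axes, zero at the start; "moment": the same for the moment, N m; "opening": opening from 0.0 (shut) to 1.0 (fully open); "finger_force": force on a finger pad.
Only numpy, scipy, OpenCV 4.12 (cv2) and the standard library are available. Lean on these libraries where they do the work, as an engineer would, in place of code of your own. Each camera call takes 0.05 s, during which the arm holds its last target. There are 200 camera calls.

## Task

Load the two loose black rings from the near half of the table onto the post of the spring-fed ring magazine, on top of the two that are already there. Then fit the retaining cap: pass its slot over the post's T-head, press the cap down against the spring, give it a quarter turn and let go, so that it stays locked down with its bar square across the T-head. Leave the marker, the magnet square and the forged link where they lie.

Things in the scene. Friction and masses are not known exactly. Their poses are not given: they have to be found in the camera images.
- magazine: Ring magazine screwed to the table: dark steel base plate 104 x 84 x 10 mm, upright steel guide post 23 mm in diameter on its centre. Origin on the table under the post's axis, z up the post, x along the T-head. Round the post: a coil spring and a brass follower 44 mm in diameter, its top 52 mm above the table when not pressed; two rings sit on it and stay there (top at 68 mm; with four 84).
- thead_top (a point): Centre of the top of the post's T-head, 101.5 mm above the table. The T-head is a round-ended bar 23 mm long (along x), 11 mm wide and 9 mm thick, upper edges bevelled. Below it is a neck 11 mm in diameter and 11.5 mm long, then the shoulder (81 mm above the table), where the full 23 mm post begins. Axes as the magazine's.
- follower (a joint): How far the brass follower is pressed down, m: 0 at the top (as at the start), at most 0.015. It takes about 5 N to start it and 450 N per metre more; the weight of the rings and cap does not move it.
- ring_a_centre (a point): First loose black ring: round, 46 mm outside, hole 28 mm at its narrowest, 8 mm thick, 35 g, lying flat on the near half of the table (rings farther back stay there). The point is its centre, 4 mm above its underside. Can be gripped across its outside. All rings are alike; either may go on first.
- ring_b_centre (a point): Second loose black ring, the same size (46 mm outside, 28 mm hole, 8 mm thick), lying flat elsewhere on the table; the point is its centre, 4 mm above its underside.
- cap_bar (a point): Retaining cap, grey steel, about 220 g, standing upright on the table: a sleeve 46 mm outside and 16 mm high with a bar handle on two legs above it. The point is the bar's centre, 43 mm above the cap's underside; the bar is 54 mm long (along x), 12 mm wide and 14 mm high, to be gripped across its width; under it, but for the end legs, 20 mm are free. z is up.
- cap_underside (a point): Centre of the cap's lower end, axes as at cap_bar. The bore is 28 mm; its upper 6 mm is closed by a web with a slot 28 x 14 mm right under the bar and along it (x). With the bar along the T-head, the slot passes over it; this end then meets a full stack 84 mm above the table, can turn once pressed to 74 mm or lower (about 10 N), and stops at 71 mm on the shoulder.
- cap_web (a point): Centre of the web's top face, 16 mm above the cap's underside. Turned 90 degrees either way on the neck and let go, the cap springs up until the T-head rests on this face between two pairs of low ribs (2 mm high), which catch it within about 10 degrees of square; the cap's underside is then 76.5 mm above the table.
- marker: Paint marker, white and yellow, 122 x 17 mm, lying on the table; bystander, leave alone. Origin at its underside.
- square: Triangular magnet square, red and grey, 85 x 85 x 17 mm, lying on the table; bystander, leave alone. Origin at its underside.
- link_arm: Forged link, brown steel with an eye at one end, 121 x 34 x 38 mm, lying on the table beyond the magazine; bystander, leave alone. Origin at its underside.
Not all that is in view belongs to the job. What is shaped like the part that bears cap_bar but yellow is not meant. Leave any turquoise look-alike of the part that bears ring_a_centre alone.

How it is judged:
By the outcome, as a careful person would: the job done as asked, in the order asked, and still so for the second after the job is handed in, with the robot touching nothing.
It also fails if it takes over 69 s, if anything falls off the work surface, if the arm or the gripper's body presses on something with over 40 N, if the wrist force passes 120 N, or if a joint passes its speed limit or range.

## Working session

There is one attempt and no reset: what is moved stays moved. The work goes in short steps, Python scripts to look and compute and a tool call to move; the robot and the scene stay as the last step left them, time stands still between calls to the robot, and variables do not carry over. Pictures are saved under pics/ and viewed, at most 10 in all, crops included, and the job is handed in when it is done.

Besides the shell and the picture viewer there is one more tool, called after "Request:" as name([rows], argument=value, ...), one row to a line, values as JSON. apply_moves: Moves the arm, as the interface text tells. Shift numbers are shares of 0.02 m and turn numbers shares of 90 degrees, none past 1 either way. Its arguments: {"type":"object","properties":{"steps":{"type":"array"},"newtons":{"type":"number"}},"required":["steps"]}

```bash
mkdir -p pics; cat > h.py <<'E'
from workcell import *
import numpy as np, cv2
def pts(name):
    c=calibration(name); im,d=camera(name)
    R=np.array(c["orientation"]);t=np.array(c["xyz"])
    v,u=np.mgrid[:d.shape[0],:d.shape[1]]
    P=np.stack([(u-c["cx"])/c["fx"]*d,-(v-c["cy"])/c["fy"]*d,-d],-1)@R.T+t
    P[d==0]=np.nan
    return im,d,P,c
def ray(c,u,v,z):
    R=np.array(c["orientation"]);t=np.array(c["xyz"])
    r=R@np.array([(u-c["cx"])/c["fx"],-(v-c["cy"])/c["fy"],-1.])
    return t+r*(z-t[2])/r[2]
E
python3 - <<'E'
from h import *
print(observe()); 
for n in ["scene","side","wrist"]:
    im,d,P,c=pts(n); cv2.imwrite(f"pics/{n}0.png",im); np.savez(f"{n}0.npz",im=im,d=d,P=P)
    print(n,{k:np.round(v,3).tolist() if not isinstance(v,str) else v for k,v in c.items()},(d==0).mean())
E
```

```text
{'time_s': 0.0, 'joints': array([-7.32251453e+00,  2.79350270e+00,  5.59023957e+00,  9.29317984e+01,
        5.23612167e-04,  8.26764220e+01]), 'joint_velocities': array([-0.06263167, -0.06783254,  0.02205295, -0.00982107, -0.02595792,
       -0.03966689]), 'joint_torque': array([ 2.96208136e-04, -3.38780022e+01,  3.20016932e+01,  2.03766406e-02,
       -2.11149008e-04,  6.20949692e-06]), 'tcp_pos': array([5.24394082e-01, 6.71134174e-05, 2.30099582e-01]), 'ee_rot': array([[-1.81879119e-05,  9.99997269e-01, -2.33687663e-03],
       [ 9.99999952e-01,  1.89112449e-05,  3.09508099e-04],
       [ 3.09551447e-04, -2.33687088e-03, -9.99997222e-01]]), 'contact_force': array([0.18050641, 0.28098635, 0.26823451]), 'moment': array([-0.01069076,  0.0457874 , -0.02298641]), 'finger_force': 0.0, 'opening': 1.0031780097594654}
scene {'fx': 409.144, 'fy': 409.144, 'cx': 277.615, 'cy': 204.067, 'xyz': [0.203, 0.524, 0.456], 'orientation': [[-0.872, 0.237, -0.429], [-0.49, -0.382, 0.784], [0.021, 0.893, 0.449]]} 0.10377125850340137
side {'fx': 425.799, 'fy': 425.799, 'cx': 285.327, 'cy': 207.327, 'xyz': [0.386, -0.863, 0.572], 'orientation': [[0.968, 0.147, -0.204], [-0.252, 0.513, -0.821], [-0.016, 0.846, 0.533]]} 0.0038818027210884352
wrist {'fx': 291.604, 'fy': 291.604, 'cx': 281.455, 'cy': 209.101, 'xyz': [0.525, 0.075, 0.373], 'orientation': [[1.0, -0.001, 0.001], [0.0, 0.958, 0.288], [-0.002, -0.288, 0.958]]} 0.004056122448979592
```

View pics/scene0.png

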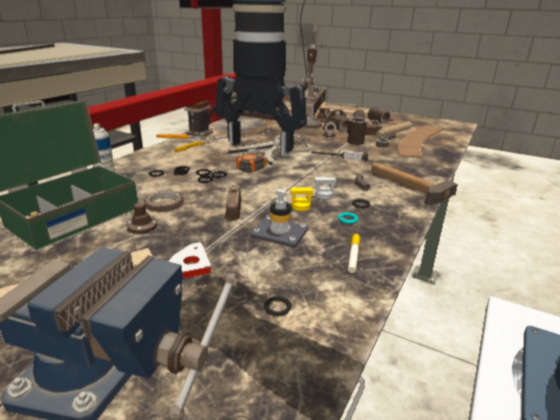

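View pics/wrist0.png

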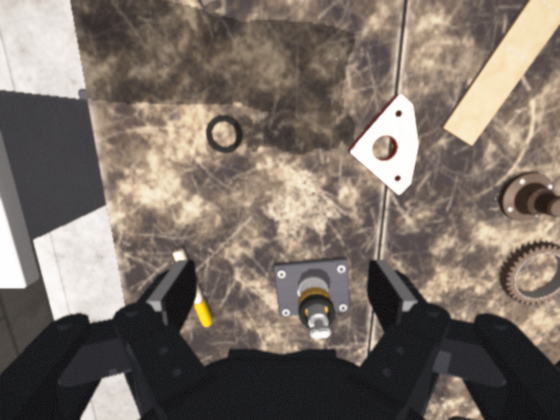

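The scene view shows black rings at (277,306) and (361,203). The other black rings, around (157–215,175), lie farther back. The grey cap is at (324,187), with the yellow look-alike at (301,197) and the turquoise ring at (348,217). The magazine is at (280,220). In the wrist view, one ring is at (224,133), the magazine base at (313,285) and the T-head at (318,332).

```bash
python3 - <<'E'
from h import *
im=np.load("side0.npz")["im"]; cv2.imwrite("pics/side_b.png",cv2.resize(im,(800,600)))
s=np.load("scene0.npz"); w=np.load("wrist0.npz")
# scene crop of cap region
cr=cv2.resize(s["im"][165:255,235:385],(800,480),interpolation=cv2.INTER_CUBIC); cv2.imwrite("pics/crop1.png",cr)
def blobs(z,name,lo,hi,rng):
    im,P=z["im"],z["P"]; hsv=cv2.cvtColor(im,cv2.COLOR_BGR2HSV)
    x,y,zz=P[...,0],P[...,1],P[...,2]
    for (n,m) in lo:
        M=(m(hsv,zz)&(x>.2)&(x<.8)&(abs(y)<.5)).astype(np.uint8)
        k,lab,st,ce=cv2.connectedComponentsWithStats(M)
        for i in range(1,k):
            if st[i,4]>25:
                q=P[lab==i]; print(name,n,st[i].tolist(),np.nanmin(q,0).round(3),np.nanmax(q,0).round(3),np.nanmedian(q,0).round(3))
defs=[("black",lambda h,z:(h[...,2]<45)&(z>0.003)&(z<.02)),("yellow",lambda h,z:(abs(h[...,0].astype(int)-25)<8)&(h[...,1]>150)&(h[...,2]>120)),("grey",lambda h,z:(h[...,1]<45)&(h[...,2]>110)&(z>.012)&(z<.12))]
blobs(s,"scene",defs,0,0); blobs(w,"wrist",defs,0,0)
sd=np.load("side0.npz"); blobs(sd,"side",defs,0,0)
E
```

```text
scene black [265, 298, 11, 11, 38] [0.464 0.048 0.005] [0.474 0.076 0.008] [0.469 0.062 0.007]
scene yellow [291, 187, 22, 25, 401] [ 0.559 -0.411 -0.006] [ 0.663 -0.264  0.051] [ 0.583 -0.283  0.016]
scene yellow [271, 214, 19, 8, 110] [ 0.545 -0.155  0.039] [ 0.581 -0.128  0.056] [ 0.558 -0.135  0.047]
scene yellow [351, 233, 9, 12, 83] [ 0.399 -0.242 -0.001] [ 0.429 -0.172  0.019] [ 0.41  -0.193  0.015]
scene grey [315, 178, 21, 18, 259] [ 0.537 -0.397  0.012] [ 0.584 -0.354  0.05 ] [ 0.559 -0.375  0.034]
scene grey [275, 190, 12, 19, 167] [ 0.555 -0.175  0.065] [ 0.577 -0.139  0.102] [ 0.565 -0.148  0.081]
scene grey [270, 222, 20, 12, 164] [ 0.547 -0.169  0.012] [ 0.588 -0.13   0.033] [ 0.561 -0.142  0.017]
scene grey [168, 243, 42, 28, 551] [ 0.608 -0.011  0.013] [0.686 0.076 0.019] [0.659 0.035 0.017]
scene grey [350, 245, 8, 22, 111] [ 0.38  -0.171  0.012] [ 0.405 -0.097  0.017] [ 0.393 -0.133  0.015]
scene grey [201, 283, 31, 64, 472] [0.447 0.17  0.081] [0.472 0.248 0.119] [0.459 0.211 0.099]
scene grey [9, 317, 25, 8, 44] [0.624 0.341 0.106] [0.666 0.35  0.113] [0.644 0.34
[... 2318 characters left out ...]
 240, 20, 13, 152] [ 0.546 -0.177  0.012] [ 0.587 -0.146  0.037] [ 0.564 -0.167  0.018]
side grey [197, 244, 18, 21, 109] [ 0.377 -0.172  0.012] [ 0.407 -0.095  0.017] [ 0.393 -0.138  0.014]
side grey [306, 300, 26, 36, 577] [ 0.537 -0.405  0.012] [ 0.586 -0.363  0.051] [ 0.562 -0.389  0.031]
side grey [470, 331, 6, 7, 28] [ 0.792 -0.476  0.012] [ 0.8   -0.47   0.025] [ 0.796 -0.474  0.02 ]
side grey [467, 339, 18, 12, 123] [ 0.776 -0.5    0.012] [ 0.8   -0.48   0.021] [ 0.785 -0.493  0.018]
side grey [297, 382, 10, 8, 27] [ 0.491 -0.495  0.015] [ 0.505 -0.485  0.021] [ 0.497 -0.491  0.019]
side grey [155, 400, 25, 20, 217] [ 0.293 -0.5    0.031] [ 0.324 -0.474  0.035] [ 0.311 -0.492  0.033]
```

View pics/side_b.png

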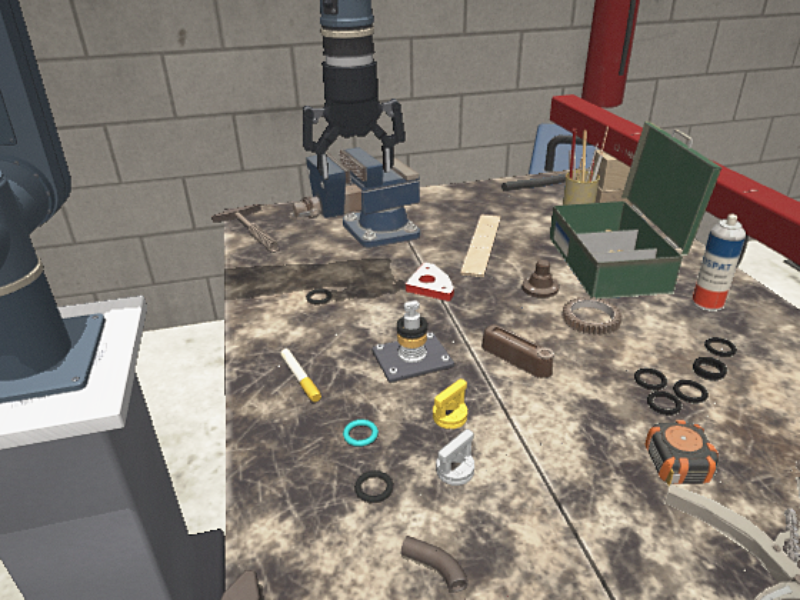

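View pics/crop1.png

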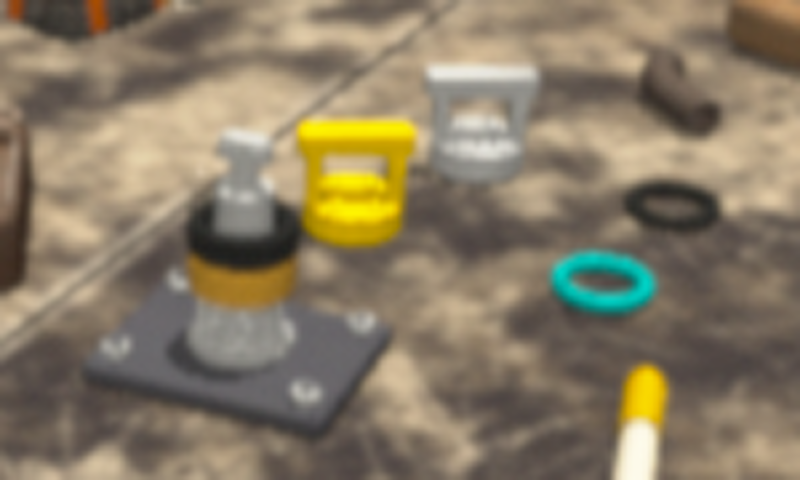

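The crop confirms three picks. The grey cap is at scene (324,187), since the one at (301,197) is yellow. Black ring B is at (361,203), since (348,217) is turquoise. Black ring A is at (277,306). The five black rings at side (690,375) lie farther back, so they stay. Next I'll get precise centres and angles.

```bash
python3 - <<'E'
from h import *
from scipy.optimize import least_squares
def ring(n,box):
    z=np.load(n+"0.npz"); c=calibration(n); im=z["im"]; u0,v0,u1,v1=box
    g=im[v0:v1,u0:u1].max(2)
    for th in (50,60,70,):
        M=(g<th).astype(np.uint8); k,l,st,ce=cv2.connectedComponentsWithStats(M)
        if k<2: continue
        i=1+np.argmax(st[1:,4]); cs,_=cv2.findContours((l==i).astype(np.uint8),cv2.RETR_EXTERNAL,cv2.CHAIN_APPROX_NONE)
        h=cv2.convexHull(max(cs,key=len))[:,0]
        q=np.array([ray(c,u+u0,v+v0,.004)[:2] for u,v in h])
        f=least_squares(lambda p:np.hypot(*(q-p[:2]).T)-p[2],[*q.mean(0),.023],loss="soft_l1",f_scale=.001).x
        print(n,th,f.round(4),st[i].tolist())
print("A");ring("scene",(258,290,298,322));ring("wrist",(200,108,248,160));ring("side",(210,198,236,218))
print("B");ring("scene",(348,195,375,212));ring("side",(245,325,280,355))
for n in("scene","side"):
    z=np.load(n+"0.npz");P=z["P"];h=cv2.cvtColor(z["im"],cv2.COLOR_BGR2HSV)
    m=(P[...,2]>.038)&(P[...,2]<.056)&(abs(P[...,0]-.561)<.045)&(abs(P[...,1]+.382)<.045)&(h[...,1]<70)
    q=P[m][:,:2].astype(np.float32); print(n,"bar",len(q),cv2.minAreaRect(q),np.median(P[m][:,2]), q.mean(0))
    v=np.linalg.svd(q-q.mean(0))[2][0];print(np.degrees(np.arctan2(v[1],v[0])), np.ptp((q-q.mean(0))@v))
    t=(h[...,0]>80)&(h[...,0]<95)&(h[...,1]>120)&(abs(P[...,1]+.3)<.15)&(P[...,0]>.2); print("turq",np.nanmean(P[t],0).round(3))
    v=(abs(h[...,0].astype(int)-25)<8)&(h[...,1]>150)&(P[...,2]>.036)&(P[...,1]<-.22)&(P[...,1]>-.35); print("yelbar",np.nanmean(P[v],0).round(3))
for n in("scene","side","wrist"):
    z=np.load(n+"0.npz");P=z["P"]
    m=(P[...,2]>.0985)&(P[...,2]<.104)&(abs(P[...,0]-.568)<.03)&(abs(P[...,1]+.153)<.03)
    q=P[m]; print(n,"thead",len(q),q.mean(0),cv2.minAreaRect(q[:,:2].astype(np.float32)))
    m=(P[...,2]>.083)&(P[...,2]<.106)&(abs(P[...,0]-.568)<.03)&(abs(P[...,1]+.153)<.03)
    q=P[m]; v=np.linalg.svd(q[:,:2]-q[:,:2].mean(0))[2][0];print(len(q),np.degrees(np.arctan2(v[1],v[0])),q.min(0),q.max(0))
E
```

```text
A
scene 50 [0.4545 0.0598 0.0209] [7, 8, 25, 17, 124]
scene 60 [0.4548 0.0594 0.022 ] [6, 7, 27, 18, 193]
scene 70 [0.4548 0.0593 0.0227] [6, 6, 27, 20, 232]
wrist 50 [0.4595 0.0601 0.0164] [34, 14, 8, 25, 98]
wrist 60 [0.4554 0.0602 0.0205] [8, 8, 35, 35, 251]
wrist 70 [0.4552 0.06   0.0213] [8, 8, 35, 36, 410]
side 50 [0.4561 0.0563 0.0198] [7, 5, 15, 9, 36]
side 60 [0.454  0.0563 0.0228] [5, 5, 17, 10, 83]
side 70 [0.4539 0.0564 0.023 ] [5, 5, 18, 10, 90]
B
scene 50 [ 0.4553 -0.3897  0.0071] [15, 6, 5, 3, 6]
scene 60 [ 0.4605 -0.378   0.0208] [5, 5, 16, 8, 64]
scene 70 [ 0.4604 -0.377   0.0224] [4, 5, 18, 9, 85]
side 50 [ 0.464  -0.3877  0.0151] [19, 19, 10, 7, 12]
side 60 [ 0.4605 -0.3811  0.0224] [3, 5, 27, 22, 138]
side 70 [ 0.4605 -0.381   0.0227] [3, 5, 27, 22, 282]
scene bar 119 ((0.5603643655776978, -0.37644830346107483), (0.05175398662686348, 0.01393989659845829), 30.028629302978516) 0.04543842290377237 [ 0.560112   -0.37458506]
-149.3059 0.051779293
turq [ 0.462 -0.29   0.004]
yelbar [ 0.583 -0.285  0.045]
side bar 261 ((0.561112105846405, -0.38207870721817017), (0.054041
[... 260 characters left out ...]
0.1520656943321228), (0.019499018788337708, 0.010238959453999996), 20.41594886779785)
75 -172.4549755337099 [ 0.55673127 -0.15766645  0.08362871] [ 0.57731122 -0.14543034  0.10211534]
side thead 29 [ 0.56730071 -0.15651278  0.10015711] ((0.5672152638435364, -0.15619437396526337), (0.009614481590688229, 0.01920975185930729), 83.347900390625)
81 2.897432832765334 [ 0.55640881 -0.16186719  0.08305306] [ 0.57889001 -0.15134474  0.1017608 ]
wrist thead 158 [ 0.56818588 -0.1522245   0.10087537] ((0.5683673024177551, -0.15277203917503357), (0.02256375178694725, 0.010288404300808907), 6.207231521606445)
279 6.242827927971132 [ 0.5572119  -0.15831279  0.08336585] [ 0.57966851 -0.14683151  0.10316078]
```

Measured targets:

| Target | Position (m) | Angle |
|---|---|---|
| Ring A | (0.455, 0.060) | – |
| Ring B | (0.4605, -0.379) | – |
| Cap | (0.5605, -0.379) | bar at 30° |
| Magazine | (0.568, -0.1525) | T-head at 6° |

The sizes match the given ones: ring radius about 23 mm, bar 54 mm and T-head 22.5 x 10.3 mm at z≈0.101. Moving to ring A.

Request:
apply_moves([
  [-0.35,0.3,-0.85,0,0,0,0.7],
  [-0.35,0.3,-0.85,0,0,0,0.7],
  [-0.35,0.3,-0.85,0,0,0,0.7],
  [-0.35,0.3,-0.85,0,0,0,0.7],
  [-0.35,0.3,-0.85,0,0,0,0.7],
], newtons=30)

```text
time_s: 0.57
tcp_pos: [0.4893, 0.0303, 0.1451]
ee_rot: [[0.0, 1.0, -0.001], [1.0, -0.0, 0.0], [0.0, -0.001, -1.0]]
contact_force: [0.3, 0.9, -0.2]
opening: 0.7
finger_force: 0.0
```

Request:
apply_moves([
  [-0.35,0.3,-0.85,0,0,0,0.7],
  [-0.35,0.3,-0.85,0,0,0,0.7],
  [-0.35,0.3,-0.85,0,0,0,0.7],
  [-0.35,0.3,-0.85,0,0,0,0.7],
  [-0.35,0.3,-0.85,0,0,0,0.7],
])

```text
time_s: 0.98
tcp_pos: [0.4543, 0.0603, 0.0602]
ee_rot: [[0.0, 1.0, -0.001], [1.0, -0.0, 0.0], [0.0, -0.001, -1.0]]
contact_force: [0.9, 0.9, -0.2]
opening: 0.697
finger_force: 0.0
```

Request:
apply_moves([
  [0,0,-0.6,0,0,0,0.7],
  [0,0,-0.6,0,0,0,0.7],
  [0,0,-0.5,0,0,0,0.7],
  [0,0,0,0,0,0,0.7],
  [0,0,0,0,0,0,0.7],
])

```text
time_s: 1.4
tcp_pos: [0.4543, 0.0599, 0.0267]
ee_rot: [[0.0, 1.0, -0.002], [1.0, -0.0, 0.0], [0.0, -0.002, -1.0]]
contact_force: [0.2, -0.8, 0.7]
opening: 0.701
finger_force: 0.0
```

```bash
python3 - <<'E'
from h import *
im,d,P,c=pts("wrist"); cv2.imwrite("pics/w1.png",im)
m=(P[...,2]>.0055)&(P[...,2]<.011)&(abs(P[...,0]-.455)<.03)&(abs(P[...,1]-.06)<.03)
q=P[m][:,:2].astype(np.float32); print(len(q),cv2.minEnclosingCircle(q),np.percentile(q,[1,99],axis=0))
print(observe()["tcp_pos"])
E
```

```text
2126 ((0.4537433087825775, 0.05983804911375046), 0.02300531603395939) [[0.43292663 0.03904888]
 [0.47529789 0.08120467]]
[0.45514161 0.05991572 0.02752605]
```

View pics/w1.png

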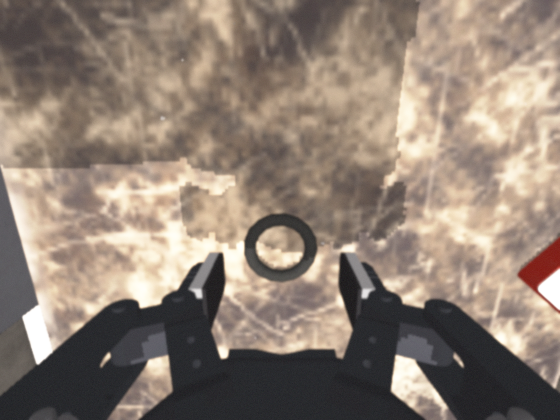

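The wrist view shows ring A at (281,247), centred between the fingertips at (215,258) and (350,258). Descending, with the opening narrowed to 0.6.

Request:
apply_moves([
  [0,0,-0.4,0,0,0,0.6],
  [0,0,-0.4,0,0,0,0.6],
  [0,0,-0.3,0,0,0,0.6],
  [0,0,0,0,0,0,0.6],
  [0,0,0,0,0,0,0.6],
])

```text
time_s: 1.87
tcp_pos: [0.4543, 0.06, 0.0045]
ee_rot: [[0.0, 1.0, -0.002], [1.0, -0.0, 0.0], [0.0, -0.002, -1.0]]
contact_force: [1.1, 0.5, 0.7]
opening: 0.6
finger_force: 0.0
```

```bash
python3 - <<'E'
from h import *
im,d,P,c=pts("wrist")
print(observe()["tcp_pos"],observe()["contact_force"])
# finger points: lowest z near tcp y, along x
for s in(-1,1):
  m=(np.abs(P[...,1]-.06)<.015)&(s*(P[...,0]-.4545)>.0245)&(s*(P[...,0]-.4545)<.05)
  q=P[m]; h=np.histogram(q[:,2],bins=np.arange(-.004,.06,.002)); print(s,h[0])
E
```

```text
[0.45472353 0.05998801 0.00500644] [ 0.63112348 -0.21529406  0.37516858]
-1 [  1 682 499   1   0   0  21  29  48  58  74  71  83  88  76 100  89  97
 103 103 120 103  94  99 237  84  59 119 158 258 251]
1 [  0 581 603   1   0   2  20  33  48  62  65  70  87  87  96  75 106  96
  96 105 118 101  90  95 252  77  65 116 173 242 229]
```

Request:
apply_moves([
  [0,0,-0.15,0,0,0,0.6],
  [0,0,-0.1,0,0,0,0.6],
  [0,0,0,0,0,0,0.6],
  [0,0,0,0,0,0,0.45],
  [0,0,0,0,0,0,0.45],
])

```text
time_s: 2.33
tcp_pos: [0.4552, 0.06, 0.0007]
ee_rot: [[-0.0, 1.0, 0.001], [1.0, 0.0, -0.0], [-0.0, 0.001, -1.0]]
contact_force: [-0.8, 0.8, 0.5]
opening: 0.499
finger_force: 30.3
```

Request:
apply_moves([
  [0,0,0,0,0,0,0.45],
  [0,0,0,0,0,0,0.45],
  [0,0,0,0,0,0,0.45],
  [0,0,0.5,0,0,0,0.45],
  [0,0,0.5,0,0,0,0.45],
])

```text
time_s: 2.75
tcp_pos: [0.454, 0.06, 0.0201]
ee_rot: [[0.0, 1.0, -0.002], [1.0, -0.0, 0.0], [0.0, -0.002, -1.0]]
contact_force: [0.2, -0.3, 0.1]
opening: 0.497
finger_force: 30.5
```

Request:
apply_moves([
  [0.38,-0.71,0.6,0,0,0,0.45],
  [0.38,-0.71,0.6,0,0,0,0.45],
  [0.38,-0.71,0.6,0,0,0,0.45],
  [0.38,-0.71,0.6,0,0,0,0.45],
  [0.38,-0.71,0.6,0,0,0,0.45],
])

```text
time_s: 3.17
tcp_pos: [0.4937, -0.0117, 0.082]
ee_rot: [[-0.0, 1.0, 0.001], [1.0, 0.0, -0.0], [-0.0, 0.001, -1.0]]
contact_force: [0.5, -0.5, -0.1]
opening: 0.5
finger_force: 30.5
```

Request:
apply_moves([
  [0.38,-0.71,0.6,0,0,0,0.45],
  [0.38,-0.71,0.6,0,0,0,0.45],
  [0.38,-0.71,0.6,0,0,0,0.45],
  [0.38,-0.71,0.6,0,0,0,0.45],
  [0.38,-0.71,0.6,0,0,0,0.45],
])

```text
time_s: 3.58
tcp_pos: [0.5315, -0.0828, 0.142]
ee_rot: [[0.0, 1.0, 0.001], [1.0, -0.0, -0.0], [-0.0, 0.001, -1.0]]
contact_force: [0.7, -0.3, -0.4]
opening: 0.5
finger_force: 30.5
```

Request:
apply_moves([
  [0.37,-0.71,0,0,0,0,0.45],
  [0.37,-0.71,0,0,0,0,0.45],
  [0.37,-0.71,0,0,0,0,0.45],
  [0.37,-0.71,0,0,0,0,0.45],
  [0.37,-0.71,0,0,0,0,0.45],
])

```text
time_s: 4.0
tcp_pos: [0.5686, -0.1538, 0.1414]
ee_rot: [[0.0, 1.0, 0.001], [1.0, -0.0, -0.0], [-0.0, 0.001, -1.0]]
contact_force: [0.2, -0.4, 0.2]
opening: 0.496
finger_force: 30.5
```

```bash
python3 - <<'E'
from h import *
print(observe()["tcp_pos"])
im,d,P,c=pts("wrist"); cv2.imwrite("pics/w2.png",cv2.resize(im[200:350,190:390],(800,600),interpolation=cv2.INTER_CUBIC))
hs=cv2.cvtColor(im,cv2.COLOR_BGR2HSV)
m=(P[...,2]>.135)&(P[...,2]<.155)&(abs(P[...,0]-.568)<.024)&(abs(P[...,1]+.153)<.03)
q=P[m]; print(len(q),np.percentile(q,[1,50,99],axis=0),cv2.minEnclosingCircle(q[:,:2].astype(np.float32)))
A=np.c_[q[:,:2],np.ones(len(q))]; print(np.linalg.lstsq(A,q[:,2],rcond=None)[0])
m=(P[...,2]>.098)&(P[...,2]<.105)&(abs(P[...,0]-.568)<.03)&(abs(P[...,1]+.153)<.03)
q=P[m]; print(len(q)); len(q)>4 and print(np.median(q,0),cv2.minAreaRect(q[:,:2].astype(np.float32)))
E
```

```text
[ 0.56855179 -0.15383773  0.14141539]
3382 [[ 0.54687383 -0.17450286  0.14384197]
 [ 0.56910098 -0.15114772  0.14815101]
 [ 0.59075927 -0.13218009  0.15380795]] ((0.5679739713668823, -0.1518843173980713), 0.02592795342206955)
[-0.00340836  0.00414651  0.15063022]
57
[ 0.57113931 -0.1483181   0.09906791] ((0.5680657625198364, -0.1489521712064743), (0.0210607647895813, 0.0031100763007998466), 2.642500877380371)
```

View pics/w2.png

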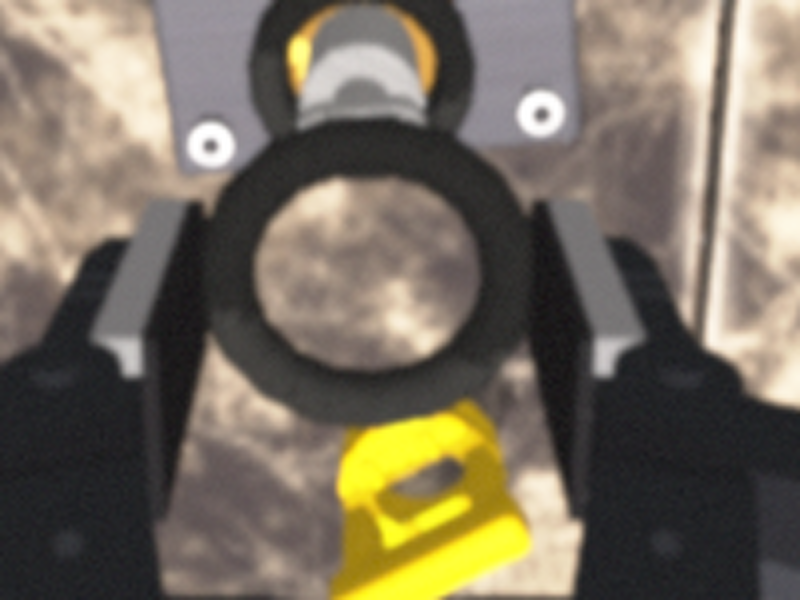

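The ring is held level and centred, at crop (365,270), with the post top just ahead at (365,60). I'll make a small correction, then lower it.

Request:
apply_moves([
  [0,0.05,0,0,0,0,0.45],
  [0,0,-0.6,0,0,0,0.45],
  [0,0,-0.4,0,0,0,0.45],
  [0,0,-0.4,0,0,0,0.45],
  [0,0,-0.4,0,0,0,0.45],
])

```text
time_s: 4.47
tcp_pos: [0.5671, -0.151, 0.1027]
ee_rot: [[-0.001, 1.0, -0.002], [1.0, 0.001, 0.001], [0.001, -0.002, -1.0]]
contact_force: [0.2, -0.2, -0.3]
opening: 0.499
finger_force: 30.5
```

Request:
apply_moves([
  [0,0,-0.35,0,0,0,0.45],
  [0,0,-0.35,0,0,0,0.45],
  [0,0,-0.35,0,0,0,0.45],
  [0,0,-0.35,0,0,0,0.45],
  [0,0,0,0,0,0,0.45],
])

```text
time_s: 4.88
tcp_pos: [0.5668, -0.1515, 0.0742]
ee_rot: [[-0.0, 1.0, -0.003], [1.0, 0.0, 0.001], [0.001, -0.003, -1.0]]
contact_force: [0.1, 0.1, -1.5]
opening: 0.497
finger_force: 30.5
```

Request:
apply_moves([
  [0,0,-0.15,0,0,0,0.45],
  [0,0,0,0,0,0,0.45],
  [0,0,0,0,0,0,0.7],
  [0,0,0,0,0,0,0.7],
  [0,0,0,0,0,0,0.7],
])

```text
time_s: 5.3
tcp_pos: [0.5685, -0.1522, 0.074]
ee_rot: [[0.0, 1.0, 0.001], [1.0, -0.0, -0.0], [-0.0, 0.001, -1.0]]
contact_force: [0.0, 0.0, 0.4]
opening: 0.697
finger_force: 0.0
```

Request:
apply_moves([
  [0,0,0.2,0,0,0,0.7],
  [0,0,0.6,0,0,0,0.7],
  [0,0,1,0,0,0,0.7],
  [0,0,1,0,0,0,0.7],
  [0,0,1,0,0,0,0.7],
])

```text
time_s: 5.72
tcp_pos: [0.5681, -0.152, 0.1513]
ee_rot: [[0.0, 1.0, 0.001], [1.0, -0.0, -0.0], [-0.0, 0.001, -1.0]]
contact_force: [0.4, 0.4, 0.4]
opening: 0.699
finger_force: 0.0
```

```bash
python3 - <<'E'
from h import *
print(observe()["tcp_pos"])
for n in("wrist","scene","side"):
    im,d,P,c=pts(n)
    m=(abs(P[...,0]-.568)<.03)&(abs(P[...,1]+.153)<.03)&(im.max(2)<75)&(P[...,2]>.055)&(P[...,2]<.1)
    q=P[m]; print(n,len(q),np.percentile(q[:,2],[2,50,98]),cv2.minEnclosingCircle(q[:,:2].astype(np.float32)))
    if n=="wrist":
        cv2.imwrite("pics/w3.png",im)
        m=(P[...,2]>.0985)&(P[...,2]<.105)&(abs(P[...,0]-.568)<.03)&(abs(P[...,1]+.153)<.03)
        q=P[m]; print(len(q),cv2.minAreaRect(q[:,:2].astype(np.float32)))
E
```

```text
[ 0.56807674 -0.15204215  0.15133698]
wrist 1066 [0.05771259 0.07535611 0.07715019] ((0.5689772367477417, -0.15102332830429077), 0.0220178309828043)
415 ((0.5682616233825684, -0.15347780287265778), (0.022519992664456367, 0.011407395824790001), 6.2438483238220215)
scene 217 [0.05714867 0.06748206 0.07604679] ((0.5652017593383789, -0.14815889298915863), 0.021618325263261795)
side 250 [0.05573915 0.06747446 0.07596579] ((0.5670798420906067, -0.15443912148475647), 0.025637377053499222)
```

Request:
apply_moves([
  [-0.36,-0.76,0,0,0,0,0.7],
  [-0.36,-0.76,0,0,0,0,0.7],
  [-0.36,-0.76,0,0,0,0,0.7],
  [-0.36,-0.76,0,0,0,0,0.7],
  [-0.36,-0.76,0,0,0,0,0.7],
])

```text
time_s: 6.28
tcp_pos: [0.531, -0.2282, 0.1481]
ee_rot: [[-0.0, 1.0, -0.002], [1.0, 0.0, 0.001], [0.001, -0.002, -1.0]]
contact_force: [0.2, -0.2, -0.3]
opening: 0.699
finger_force: 0.0
```

Request:
apply_moves([
  [-0.36,-0.76,-0.2,0,0,0,0.7],
  [-0.36,-0.76,-0.2,0,0,0,0.7],
  [-0.36,-0.76,-0.2,0,0,0,0.7],
  [-0.36,-0.76,-0.2,0,0,0,0.7],
  [-0.36,-0.76,-0.2,0,0,0,0.7],
])

```text
time_s: 6.7
tcp_pos: [0.495, -0.3043, 0.128]
ee_rot: [[0.0, 1.0, -0.002], [1.0, -0.0, 0.001], [0.001, -0.002, -1.0]]
contact_force: [0.6, -0.7, 0.3]
opening: 0.7
finger_force: 0.0
```

Request:
apply_moves([
  [-0.36,-0.75,-0.5,0,0,0,0.7],
  [-0.36,-0.75,-0.5,0,0,0,0.7],
  [-0.36,-0.75,-0.5,0,0,0,0.7],
  [-0.36,-0.75,-0.5,0,0,0,0.7],
  [-0.36,-0.75,0,0,0,0,0.7],
])

```text
time_s: 7.12
tcp_pos: [0.4577, -0.3779, 0.0854]
ee_rot: [[0.0, 1.0, -0.005], [1.0, -0.0, 0.005], [0.005, -0.005, -1.0]]
contact_force: [-0.4, 0.6, -0.7]
opening: 0.698
finger_force: 0.0
```

```bash
python3 - <<'E'
from h import *
print(observe()["tcp_pos"],observe()["joints"].round(1))
im,d,P,c=pts("wrist"); cv2.imwrite("pics/w4.png",im)
m=(P[...,2]>.0055)&(P[...,2]<.011)&(abs(P[...,0]-.46)<.03)&(abs(P[...,1]+.379)<.035)&(im.max(2)<110)
q=P[m][:,:2].astype(np.float32); print(len(q),cv2.minEnclosingCircle(q),np.percentile(q,[1,99],axis=0))
E
```

```text
[ 0.45774255 -0.37786772  0.08538017] [-46.   14.3   1.9  78.    0.   44. ]
1232 ((0.46201276779174805, -0.37894296646118164), 0.02276540733873844) [[ 0.44082206 -0.39955222]
 [ 0.48336579 -0.35735818]]
```

Request:
apply_moves([
  [0.12,0,-0.6,0,0,0,0.7],
  [0,0,-0.6,0,0,0,0.7],
  [0,0,-0.6,0,0,0,0.65],
  [0,0,-0.6,0,0,0,0.62],
  [0,0,-0.6,0,0,0,0.62],
])

```text
time_s: 7.58
tcp_pos: [0.4622, -0.3777, 0.0272]
ee_rot: [[-0.001, 1.0, -0.001], [1.0, 0.001, 0.001], [0.001, -0.001, -1.0]]
contact_force: [0.1, -0.0, 0.3]
opening: 0.619
finger_force: 0.0
```

Request:
apply_moves([
  [0,0,-0.3,0,0,0,0.62],
  [0,0,-0.3,0,0,0,0.62],
  [0,0,0,0,0,0,0.62],
  [0,0,0,0,0,0,0.62],
  [0,0,0,0,0,0,0.62],
])

```text
time_s: 8.0
tcp_pos: [0.4629, -0.3795, 0.0181]
ee_rot: [[-0.0, 1.0, 0.001], [1.0, 0.0, -0.001], [-0.001, 0.001, -1.0]]
contact_force: [0.3, 0.2, -0.8]
opening: 0.62
finger_force: 0.0
```

```bash
python3 - <<'E'
from h import *
print(observe()["tcp_pos"],observe()["contact_force"])
im,d,P,c=pts("wrist"); cv2.imwrite("pics/w5.png",im)
m=(P[...,2]>.0055)&(P[...,2]<.011)&(abs(P[...,0]-.46)<.03)&(abs(P[...,1]+.379)<.035)&(im.max(2)<110)
q=P[m][:,:2].astype(np.float32); print(len(q),cv2.minEnclosingCircle(q),np.percentile(q,[1,99],axis=0))
E
```

```text
[ 0.46287667 -0.37945342  0.01808204] [ 0.28299413  0.19841606 -0.83742692]
2244 ((0.46197623014450073, -0.3782663941383362), 0.02268332988023758) [[ 0.44060272 -0.39897054]
 [ 0.48314657 -0.35720973]]
```

Request:
apply_moves([
  [0,0.04,-0.4,0,0,0,0.62],
  [0,0,-0.3,0,0,0,0.62],
  [0,0,-0.18,0,0,0,0.62],
  [0,0,0,0,0,0,0.62],
  [0,0,0,0,0,0,0.45],
])

```text
time_s: 8.47
tcp_pos: [0.4619, -0.3777, -0.001]
ee_rot: [[0.0, 1.0, -0.001], [1.0, -0.0, 0.001], [0.001, -0.001, -1.0]]
contact_force: [-2.9, 3.0, 1.4]
opening: 0.505
finger_force: 31.3
```

Request:
apply_moves([
  [0,0,0,0,0,0,0.45],
  [0,0,0,0,0,0,0.45],
  [0,0,0,0,0,0,0.45],
  [0,0,0.5,0,0,0,0.45],
  [0,0,0.5,0,0,0,0.45],
])

```text
time_s: 8.88
tcp_pos: [0.4618, -0.3776, 0.0197]
ee_rot: [[0.0, 1.0, -0.001], [1.0, -0.0, 0.001], [0.001, -0.001, -1.0]]
contact_force: [-0.2, -0.7, 0.1]
opening: 0.5
finger_force: 30.5
```

Request:
apply_moves([
  [0.35,0.75,0.8,0,0,0,0.45],
  [0.35,0.75,0.8,0,0,0,0.45],
  [0.35,0.75,0.8,0,0,0,0.45],
  [0.35,0.75,0.8,0,0,0,0.45],
  [0.35,0.75,0.8,0,0,0,0.45],
])

```text
time_s: 9.3
tcp_pos: [0.4981, -0.3029, 0.1022]
ee_rot: [[0.0, 1.0, 0.002], [1.0, -0.0, -0.001], [-0.001, 0.002, -1.0]]
contact_force: [-0.2, -0.1, 0.5]
opening: 0.498
finger_force: 30.5
```

Request:
apply_moves([
  [0.35,0.75,0.8,0,0,0,0.45],
  [0.35,0.75,0.8,0,0,0,0.45],
  [0.35,0.75,0.45,0,0,0,0.45],
  [0.35,0.75,0,0,0,0,0.45],
  [0.35,0.75,0,0,0,0,0.45],
])

```text
time_s: 9.72
tcp_pos: [0.5339, -0.2281, 0.144]
ee_rot: [[-0.0, 1.0, 0.004], [1.0, 0.0, -0.002], [-0.002, 0.004, -1.0]]
contact_force: [-0.5, -0.1, -1.2]
opening: 0.504
finger_force: 30.5
```

Request:
apply_moves([
  [0.36,0.75,0,0,0,0,0.45],
  [0.36,0.75,0,0,0,0,0.45],
  [0.36,0.75,0,0,0,0,0.45],
  [0.36,0.75,0,0,0,0,0.45],
  [0.36,0.75,0,0,0,0,0.45],
])

```text
time_s: 10.13
tcp_pos: [0.5692, -0.1526, 0.1425]
ee_rot: [[-0.0, 1.0, 0.002], [1.0, 0.0, -0.001], [-0.001, 0.002, -1.0]]
contact_force: [1.0, 0.6, -1.0]
opening: 0.5
finger_force: 30.5
```

```bash
python3 - <<'E'
from h import *
o=observe();print(o["tcp_pos"],o["joints"].round(1))
im,d,P,c=pts("wrist"); cv2.imwrite("pics/w6.png",im)
z=o["tcp_pos"][2]
m=(P[...,2]>z)&(P[...,2]<z+.011)&(abs(P[...,0]-.568)<.0235)&(abs(P[...,1]+.153)<.035)&(im.max(2)<110)
q=P[m]; print(len(q),np.percentile(q,[1,50,99],axis=0))
A=np.c_[q[:,:2],np.ones(len(q))]; print(np.linalg.lstsq(A,q[:,2],rcond=None)[0])
m=m&(abs(P[...,0]-.568)<.012);q=P[m];print("y range",np.percentile(q[:,1],[.5,99.5]))
E
```

```text
[ 0.56920517 -0.15261366  0.14252378] [-21.5  12.1   5.8  83.6  -0.   68.5]
3165 [[ 0.54849691 -0.17324566  0.14655265]
 [ 0.56973041 -0.15044921  0.15078706]
 [ 0.59137983 -0.13179683  0.15278174]]
[ 0.00257859 -0.0040564   0.14843055]
y range [-0.17414924 -0.13145857]
```

Request:
apply_moves([
  [-0.03,0,-0.3,0,0,0,0.45],
  [0,0,-0.4,0,0,0,0.45],
  [0,0,-0.4,0,0,0,0.45],
  [0,0,-0.4,0,0,0,0.45],
  [0,0,-0.35,0,0,0,0.45],
])

```text
time_s: 10.6
tcp_pos: [0.5669, -0.1537, 0.1021]
ee_rot: [[0.001, 1.0, -0.002], [1.0, -0.001, 0.0], [0.0, -0.002, -1.0]]
contact_force: [-0.1, 0.7, -0.2]
opening: 0.497
finger_force: 30.6
```

Request:
apply_moves([
  [0,0,-0.35,0,0,0,0.45],
  [0,0,-0.35,0,0,0,0.45],
  [0,0,-0.35,0,0,0,0.45],
  [0,0,-0.2,0,0,0,0.45],
  [0,0,0,0,0,0,0.45],
])

```text
time_s: 11.02
tcp_pos: [0.5669, -0.1529, 0.0771]
ee_rot: [[0.0, 1.0, -0.002], [1.0, -0.0, 0.001], [0.001, -0.002, -1.0]]
contact_force: [-0.5, 0.5, -1.4]
opening: 0.501
finger_force: 30.6
```

Request:
apply_moves([
  [0,0,0,0,0,0,0.45],
  [0,0,0,0,0,0,0.7],
  [0,0,0,0,0,0,0.7],
  [0,0,0,0,0,0,0.7],
  [0,0,0,0,0,0,0.7],
])

```text
time_s: 11.43
tcp_pos: [0.5682, -0.1533, 0.0793]
ee_rot: [[-0.0, 1.0, 0.001], [1.0, 0.0, -0.0], [-0.0, 0.001, -1.0]]
contact_force: [-0.4, 0.0, -0.6]
opening: 0.699
finger_force: 0.0
```

Request:
apply_moves([
  [0,0,0.2,0,0,0,0.7],
  [0,0,0.6,0,0,0,0.7],
  [0,0,1,0,0,0,0.7],
  [0,0,1,0,0,0,0.7],
  [0,0,0.8,0,0,0,0.7],
])

```text
time_s: 11.85
tcp_pos: [0.5684, -0.1534, 0.1535]
ee_rot: [[-0.0, 1.0, 0.002], [1.0, 0.0, -0.001], [-0.001, 0.002, -1.0]]
contact_force: [0.7, -0.3, -0.1]
opening: 0.706
finger_force: 0.0
```

```bash
python3 - <<'E'
from h import *
print(observe()["tcp_pos"])
for n in("wrist","scene","side"):
    im,d,P,c=pts(n)
    m=(abs(P[...,0]-.568)<.03)&(abs(P[...,1]+.153)<.03)&(im.max(2)<75)&(P[...,2]>.055)&(P[...,2]<.1)
    q=P[m]; print(n,len(q),np.percentile(q[:,2],[2,50,98]),cv2.minEnclosingCircle(q[:,:2].astype(np.float32)))
    if n=="wrist":
        m=(P[...,2]>.0985)&(P[...,2]<.105)&(abs(P[...,0]-.568)<.03)&(abs(P[...,1]+.153)<.03)
        q=P[m]; print(len(q),cv2.minAreaRect(q[:,:2].astype(np.float32)))
E
```

```text
[ 0.5683807  -0.15341666  0.15354386]
wrist 1668 [0.05813732 0.08303139 0.0850605 ] ((0.5689563155174255, -0.15230907499790192), 0.02265210449695587)
406 ((0.5682600140571594, -0.15336906909942627), (0.022232400253415108, 0.01152760535478592), 7.495690822601318)
scene 293 [0.05708979 0.07318382 0.08378794] ((0.5668737292289734, -0.1492808759212494), 0.022323675453662872)
side 315 [0.05580409 0.07283498 0.08356138] ((0.5681024789810181, -0.15783855319023132), 0.022932138293981552)
```

Request:
apply_moves([
  [-0.02,-0.75,0,0,0,-0.066,0.5],
  [-0.02,-0.75,0,0,0,-0.066,0.5],
  [-0.02,-0.75,0,0,0,-0.066,0.5],
  [-0.02,-0.75,0,0,0,-0.066,0.5],
  [-0.02,-0.75,0,0,0,-0.066,0.5],
])

```text
time_s: 12.42
tcp_pos: [0.5649, -0.2284, 0.149]
ee_rot: [[0.5, 0.866, -0.002], [0.866, -0.5, 0.001], [-0.0, -0.003, -1.0]]
contact_force: [0.5, -0.0, 0.0]
opening: 0.495
finger_force: 0.0
```

Request:
apply_moves([
  [-0.03,-0.76,-0.2,0,0,-0.066,0.5],
  [-0.03,-0.76,-0.2,0,0,-0.066,0.5],
  [-0.03,-0.76,-0.2,0,0,-0.066,0.5],
  [-0.03,-0.76,-0.2,0,0,-0.066,0.5],
  [-0.03,-0.76,-0.2,0,0,-0.066,0.5],
])

```text
time_s: 12.83
tcp_pos: [0.5619, -0.3044, 0.1287]
ee_rot: [[0.863, 0.505, -0.002], [0.505, -0.863, 0.002], [-0.001, -0.003, -1.0]]
contact_force: [0.0, -0.3, -0.5]
opening: 0.497
finger_force: 0.0
```

Request:
apply_moves([
  [-0.03,-0.76,-0.2,0,0,0,0.5],
  [-0.03,-0.76,-0.2,0,0,0,0.5],
  [-0.03,-0.76,-0.2,0,0,0,0.5],
  [-0.03,-0.76,-0.2,0,0,0,0.5],
  [-0.03,-0.76,-0.2,0,0,0,0.5],
])

```text
time_s: 13.25
tcp_pos: [0.5596, -0.3815, 0.1101]
ee_rot: [[0.86, 0.51, -0.0], [0.51, -0.86, 0.0], [-0.0, -0.0, -1.0]]
contact_force: [-0.0, 0.1, 0.6]
opening: 0.503
finger_force: 0.0
```

```bash
python3 - <<'E'
from h import *
o=observe();print(o["tcp_pos"],o["ee_rot"].round(3).tolist(),o["joints"].round(1))
im,d,P,c=pts("wrist"); cv2.imwrite("pics/w7.png",im)
h=cv2.cvtColor(im,cv2.COLOR_BGR2HSV)
m=(P[...,2]>.046)&(P[...,2]<.054)&(abs(P[...,0]-.561)<.045)&(abs(P[...,1]+.38)<.045)&(h[...,1]<80)
q=P[m]; print(len(q),np.median(q,0),cv2.minAreaRect(q[:,:2].astype(np.float32)))
v=np.linalg.svd(q[:,:2]-q[:,:2].mean(0))[2][0];print(np.degrees(np.arctan2(v[1],v[0])))
E
```

```text
[ 0.55962117 -0.38153678  0.11006287] [[0.86, 0.51, -0.0], [0.51, -0.86, 0.0], [-0.0, -0.0, -1.0]] [-40.   26.1  19.7  83.6   0.  109.4]
1110 [ 0.56430003 -0.37819719  0.04982756] ((0.5623038411140442, -0.37905529141426086), (0.05331612378358841, 0.011880370788276196), 31.08852767944336)
-148.6164634096759
```

All four rings are stacked, with the top at about 84 mm. The cap bar is at (0.562, -0.379), height 50 mm and angle 31°, as expected. Gripping the bar with the fingertips only, so they will clear the T-head when it turns.

Request:
apply_moves([
  [0.11,0.1,-0.75,0,0,0,0.4],
  [0,0,-0.75,0,0,0,0.4],
  [0,0,-0.75,0,0,0,0.4],
  [0,0,-0.5,0,0,0,0.4],
  [0,0,0,0,0,0,0.4],
])

```text
time_s: 13.72
tcp_pos: [0.5603, -0.377, 0.0521]
ee_rot: [[0.861, 0.509, -0.005], [0.509, -0.861, 0.004], [-0.002, -0.006, -1.0]]
contact_force: [-0.2, -0.2, -0.9]
opening: 0.402
finger_force: 0.0
```

```bash
python3 - <<'E'
from h import *
o=observe();print(o["tcp_pos"],o["contact_force"])
im,d,P,c=pts("wrist"); cv2.imwrite("pics/w8.png",im)
h=cv2.cvtColor(im,cv2.COLOR_BGR2HSV)
m=(P[...,2]>.046)&(P[...,2]<.054)&(abs(P[...,0]-.561)<.04)&(abs(P[...,1]+.38)<.04)&(h[...,1]<80)&(im.max(2)>110)
q=P[m]; x=o["ee_rot"][:2,0];y=o["ee_rot"][:2,1]
r=q[:,:2]-o["tcp_pos"][:2]; print(len(q),np.percentile(r@x,[.5,99.5]),np.percentile(r@y,[.5,99.5]))
E
```

```text
[ 0.56027867 -0.37704731  0.05211018] [-0.23270125 -0.20183012 -0.90621334]
1895 [-0.02567789  0.02727949] [-0.00338686  0.00880383]
```

View pics/w8.png

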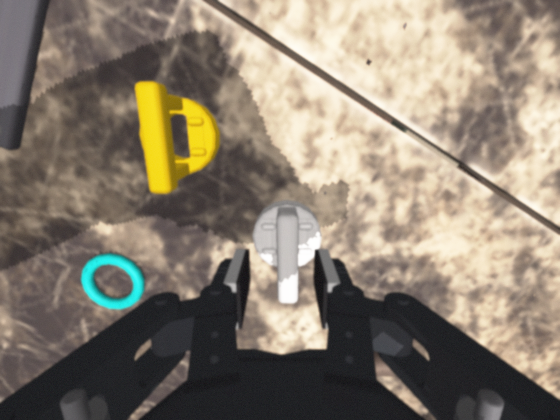

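The grey cap's bar is at (288,255) between the fingers at (240,285) and (330,285), about 2.7 mm off centre. I'll correct that, descend to z≈0.034 and grip.

Request:
apply_moves([
  [0.1,-0.1,-0.2,0,0,0,0.4],
  [0,0,-0.4,0,0,0,0.4],
  [0,0,-0.3,0,0,0,0.4],
  [0,0,0,0,0,0,0.4],
  [0,0,0,0,0,0,0.4],
], newtons=60)

```text
time_s: 14.18
tcp_pos: [0.5636, -0.3799, 0.0371]
ee_rot: [[0.861, 0.509, -0.001], [0.509, -0.861, 0.001], [-0.0, -0.001, -1.0]]
contact_force: [-0.5, 1.4, -0.7]
opening: 0.398
finger_force: 0.0
```

Request:
apply_moves([
  [0,0,0,0,0,0,0.05],
  [0,0,0,0,0,0,0.05],
  [0,0,0,0,0,0,0.05],
  [0,0,0,0,0,0,0.05],
  [0,0,0,0,0,0,0.05],
])

```text
time_s: 14.6
tcp_pos: [0.5642, -0.3803, 0.0383]
ee_rot: [[0.861, 0.509, 0.001], [0.509, -0.861, -0.0], [0.0, 0.001, -1.0]]
contact_force: [-0.1, 0.4, 0.2]
opening: 0.12
finger_force: 60.5
```

Request:
apply_moves([
  [0,0,0.4,0,0,0,0.05],
  [0,0,1,0,0,0,0.05],
  [0,0,1,0,0,0,0.05],
  [0,0,1,0,0,0,0.05],
  [0,0,1,0,0,0,0.05],
])

```text
time_s: 15.02
tcp_pos: [0.5636, -0.38, 0.1264]
ee_rot: [[0.861, 0.509, -0.001], [0.509, -0.861, 0.0], [-0.0, -0.001, -1.0]]
contact_force: [0.2, 0.1, -0.6]
opening: 0.119
finger_force: 60.2
```

Request:
apply_moves([
  [0,0.6,0.6,0,0,-0.027,0.05],
  [0,0.6,0.6,0,0,-0.027,0.05],
  [0,0.6,0.6,0,0,-0.027,0.05],
  [0,0.6,0,0,0,-0.027,0.05],
  [0,0.6,0,0,0,-0.027,0.05],
])

```text
time_s: 15.43
tcp_pos: [0.5645, -0.3202, 0.1634]
ee_rot: [[0.949, 0.314, 0.002], [0.314, -0.949, -0.002], [0.001, 0.002, -1.0]]
contact_force: [-0.1, 0.9, -2.6]
opening: 0.115
finger_force: 60.2
```

Request:
apply_moves([
  [0.03,0.6,0,0,0,-0.027,0.05],
  [0.03,0.6,0,0,0,-0.027,0.05],
  [0.03,0.6,0,0,0,-0.027,0.05],
  [0.03,0.6,0,0,0,-0.027,0.05],
  [0.03,0.6,0,0,0,-0.027,0.05],
])

```text
time_s: 15.85
tcp_pos: [0.5667, -0.2596, 0.1617]
ee_rot: [[0.994, 0.107, -0.0], [0.107, -0.994, 0.0], [-0.0, -0.0, -1.0]]
contact_force: [0.7, -0.9, -1.0]
opening: 0.118
finger_force: 60.2
```

```bash
cat > bar.py <<'E'
from h import *
def bar(im,P,o):
    x=o["ee_rot"][:2,0];y=o["ee_rot"][:2,1]; r=P-o["tcp_pos"]; z=r[...,2]
    a=r[...,:2]@x; b=r[...,:2]@y; h=cv2.cvtColor(im,cv2.COLOR_BGR2HSV)
    m=(z>.006)&(z<.018)&(abs(a)<.035)&(abs(b)<.012)&(im.max(2)>100)&(h[...,1]<80)
    print("bar",m.sum(),"along",np.percentile(a[m],[.5,99.5]),"across",np.percentile(b[m],[1,99]),"z",np.percentile(z[m],[5,50,95]))
    m=(z>-.045)&(z<-.012)&(abs(a)<.035)&(abs(b)<.03)&(h[...,1]<80)&(im.max(2)>90)
    print("sleeve",m.sum(),"along",np.percentile(a[m],[.5,99.5]),"across",np.percentile(b[m],[1,99]),"z",np.percentile(z[m],[2,50,98]))
E
python3 - <<'E'
from bar import *
o=observe();print(o["tcp_pos"],o["contact_force"],o["ee_rot"].round(3).tolist(),o["joints"].round(1),o["opening"])
im,d,P,c=pts("wrist"); cv2.imwrite("pics/w9.png",im)
bar(im,P,o)
m=(P[...,2]>.0985)&(P[...,2]<.105)&(abs(P[...,0]-.568)<.03)&(abs(P[...,1]+.153)<.03)
q=P[m]; print(len(q),len(q)>5 and cv2.minAreaRect(q[:,:2].astype(np.float32)))
E
```

```text
[ 0.56673921 -0.25961507  0.16173639] [ 0.74966902 -0.87123222 -0.95805903] [[0.994, 0.107, -0.0], [0.107, -0.994, 0.0], [-0.0, -0.0, -1.0]] [-30.8  17.3  14.3  87.   -0.  143.1] 0.11788858674817827
bar 2297 along [-0.02709548  0.02548932] across [-0.01093222  0.0095775 ] z [0.00936163 0.01177845 0.0143318 ]
sleeve 1884 along [-0.00640862  0.02136441] across [-0.02284111  0.02047628] z [-0.03486718 -0.02237227 -0.01474016]
403 ((0.5681292414665222, -0.15342669188976288), (0.02256370335817337, 0.011596624739468098), 5.708433628082275)
```

View pics/w9.png

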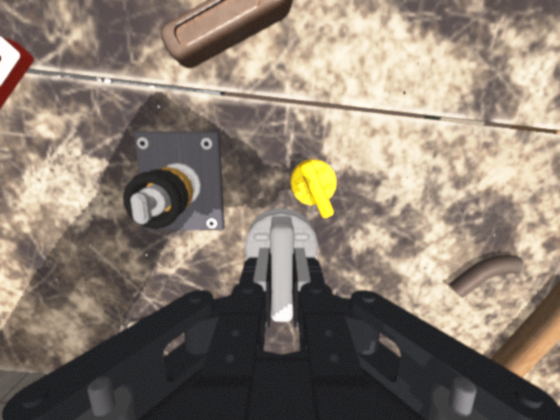

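The cap is held upright with the bar at (282,265), along-bar offset about 0.8 mm. The post's T-head is at (143,205). Moving over the post.

Request:
apply_moves([
  [0.02,0.7,0,0,0,0,0.05],
  [0.02,0.7,0,0,0,0,0.05],
  [0.02,0.7,0,0,0,0,0.05],
  [0.02,0.7,0,0,0,0,0.05],
  [0.02,0.7,0,0,0,0,0.05],
])

```text
time_s: 16.32
tcp_pos: [0.5689, -0.1887, 0.1617]
ee_rot: [[0.994, 0.11, -0.0], [0.11, -0.994, 0.0], [-0.0, -0.0, -1.0]]
contact_force: [0.3, -0.5, -2.0]
opening: 0.121
finger_force: 60.2
```

Request:
apply_moves([
  [0,0.7,0,0,0,0,0.05],
  [0,0.6,0,0,0,0,0.05],
  [0,0.5,0,0,0,0,0.05],
  [0,0,0,0,0,0,0.05],
  [0,0,0,0,0,0,0.05],
])

```text
time_s: 16.73
tcp_pos: [0.5691, -0.1537, 0.1618]
ee_rot: [[0.994, 0.111, 0.0], [0.111, -0.994, -0.001], [0.0, 0.001, -1.0]]
contact_force: [-0.7, -0.3, -1.7]
opening: 0.119
finger_force: 60.2
```

```bash
python3 - <<'E'
from bar import *
for i in range(4):
    o=observe();print(o["tcp_pos"]); im,d,P,c=pts("wrist")
bar(im,P,o)
for n in("scene","side"):
    im,d,P,c=pts(n);h=cv2.cvtColor(im,cv2.COLOR_BGR2HSV); cv2.imwrite(f"pics/{n}9.png",im)
    m0=(abs(P[...,0]-.568)<.035)&(abs(P[...,1]+.153)<.035)&(h[...,1]<80)&(im.max(2)>90)
    for lo,hi in((.123,.139),(.088,.104)):
        m=m0&(P[...,2]>lo)&(P[...,2]<hi); q=P[m]
        v,u=np.nonzero(m); print(n,lo,len(q),q.min(0).round(4),q.max(0).round(4),u.min(),u.max())
E
```

```text
[ 0.56911149 -0.15374058  0.16183033]
[ 0.56911436 -0.15433989  0.16177684]
[ 0.56905099 -0.15469057  0.16170696]
[ 0.56904663 -0.15487222  0.16167893]
bar 2264 along [-0.02730653  0.02551404] across [-0.01096102  0.00971858] z [0.00933017 0.01178753 0.01348436]
sleeve 1881 along [-0.00624432  0.02139214] across [-0.02274337  0.02045225] z [-0.03487926 -0.02235765 -0.01580308]
scene 0.123 214 [ 0.5435 -0.1735  0.1231] [ 0.5881 -0.1291  0.139 ] 270 292
scene 0.088 63 [ 0.5565 -0.1586  0.0884] [ 0.5767 -0.1458  0.1019] 276 285
side 0.123 276 [ 0.5441 -0.1816  0.1231] [ 0.5876 -0.1348  0.139 ] 276 298
side 0.088 68 [ 0.5565 -0.163   0.0887] [ 0.579  -0.1498  0.1026] 283 293
```

Request:
apply_moves([
  [0.04,0.08,-0.3,0,0,0,0.05],
  [0,0,-0.4,0,0,0,0.05],
  [0,0,-0.4,0,0,0,0.05],
  [0,0,-0.3,0,0,0,0.05],
  [0,0,0,0,0,0,0.05],
])

```text
time_s: 17.45
tcp_pos: [0.5682, -0.152, 0.1307]
ee_rot: [[0.994, 0.11, -0.004], [0.11, -0.994, 0.002], [-0.004, -0.002, -1.0]]
contact_force: [0.6, -0.3, -2.4]
opening: 0.121
finger_force: 60.2
```

Request:
apply_moves([
  [0,0,-0.1,0,0,0,0.05],
  [0,0,-0.1,0,0,0,0.05],
  [0,0,0,0,0,0,0.05],
  [0,0,0,0,0,0,0.05],
  [0,0,0,0,0,0,0.05],
])

```text
time_s: 17.87
tcp_pos: [0.57, -0.1527, 0.1302]
ee_rot: [[0.994, 0.11, 0.001], [0.11, -0.994, -0.0], [0.001, 0.0, -1.0]]
contact_force: [-0.3, 0.4, -1.7]
opening: 0.121
finger_force: 60.2
```

```bash
python3 - <<'E'
from bar import *
for i in range(4):
    o=observe();print(o["tcp_pos"],o["contact_force"]); im,d,P,c=pts("wrist")
bar(im,P,o); cv2.imwrite("pics/w10.png",im)
E
```

```text
[ 0.57004135 -0.15270375  0.13015069] [-0.33841782  0.36618777 -1.69900079]
[ 0.57005636 -0.15270919  0.13018601] [-0.01760546  0.17405876 -2.07142725]
[ 0.57003339 -0.15269752  0.13015622] [ 0.19109629  0.16485969 -1.54482366]
[ 0.57000096 -0.15269489  0.13010247] [ 0.25279309  0.35244039 -1.89622391]
bar 2265 along [-0.02708622  0.02554837] across [-0.01080908  0.00977864] z [0.00918425 0.01177829 0.01333117]
sleeve 1879 along [-0.00629329  0.02145816] across [-0.0227144   0.02054952] z [-0.0348171  -0.02234287 -0.01501869]
```

Request:
apply_moves([
  [-0.04,-0.03,0,0,0,0,0.05],
  [0,0,-0.1,0,0,0,0.05],
  [0,0,-0.1,0,0,0,0.05],
  [0,0,-0.1,0,0,0,0.05],
  [0,0,0,0,0,0,0.05],
])

```text
time_s: 18.48
tcp_pos: [0.5685, -0.153, 0.1228]
ee_rot: [[0.994, 0.11, -0.001], [0.11, -0.994, 0.001], [-0.001, -0.001, -1.0]]
contact_force: [0.6, -1.0, -2.1]
opening: 0.122
finger_force: 60.2
```

Request:
apply_moves([
  [0,0,0,0,0,0,0.05],
  [0,0,0,0,0,0,0.05],
  [0,0,0,0,0,0,0.05],
  [0,0,0,0,0,0,0.05],
  [0,0,0,0,0,0,0.05],
])

```text
time_s: 18.9
tcp_pos: [0.5691, -0.1532, 0.1239]
ee_rot: [[0.994, 0.11, 0.0], [0.11, -0.994, -0.0], [0.0, 0.0, -1.0]]
contact_force: [0.1, 0.2, -1.8]
opening: 0.117
finger_force: 60.2
```

Request:
apply_moves([
  [0,0,-0.1,0,0,0,0.05],
  [0,0,-0.15,0,0,0,0.05],
  [0,0,-0.15,0,0,0,0.05],
  [0,0,-0.1,0,0,0,0.05],
  [0,0,0,0,0,0,0.05],
])

```text
time_s: 19.32
tcp_pos: [0.5695, -0.1533, 0.1143]
ee_rot: [[0.994, 0.11, 0.002], [0.11, -0.994, -0.0], [0.001, 0.001, -1.0]]
contact_force: [-0.1, 1.3, 4.9]
opening: 0.12
finger_force: 61.1
```

Request:
apply_moves([
  [0,0,-0.1,0,0,0,0.05],
  [0,0,-0.08,0,0,0,0.05],
  [0,0,0,0,0,0,0.05],
  [0,0,0,0,0,0,0.05],
  [0,0,0,0,0,0,0.05],
])

```text
time_s: 19.73
tcp_pos: [0.5696, -0.1533, 0.1115]
ee_rot: [[0.994, 0.11, 0.002], [0.11, -0.994, -0.001], [0.002, 0.001, -1.0]]
contact_force: [-0.8, 0.8, 6.0]
opening: 0.118
finger_force: 61.2
```

```bash
python3 - <<'E'
from bar import *
for i in range(3):
    o=observe();print(o["tcp_pos"],o["contact_force"],o["moment"]); im,d,P,c=pts("wrist")
bar(im,P,o); print(o["joints"].round(1))
E
```

```text
[ 0.56957112 -0.15331389  0.11152233] [-0.77348448  0.83340524  6.01023938] [ 0.13480081  0.26065215 -0.03137286]
[ 0.56955186 -0.15331726  0.11152031] [-0.71680185  0.83816824  6.00688208] [ 0.20547843  0.27919411 -0.03461882]
[ 0.56954806 -0.15330546  0.11153292] [-1.78418007  1.35912348  5.59213812] [0.17643718 0.31586965 0.00044907]
bar 2261 along [-0.02704961  0.02548315] across [-0.0110019   0.00976491] z [0.00928791 0.01183889 0.0133124 ]
sleeve 1895 along [-0.00620325  0.02128373] across [-0.02280116  0.02114373] z [-0.03592897 -0.02236378 -0.01530995]
[-21.6  12.6   2.9  80.2   0.  152.1]
```

Request:
apply_moves([
  [0,0,-0.08,0,0,0,0.05],
  [0,0,0,0,0,0,0.05],
  [0,0,0,0,0,0,0.05],
  [0,0,0,0,0,0,0.05],
  [0,0,0,0,0,0,0.05],
])

```text
time_s: 20.3
tcp_pos: [0.5696, -0.1533, 0.1101]
ee_rot: [[0.994, 0.11, 0.002], [0.11, -0.994, -0.001], [0.002, 0.001, -1.0]]
contact_force: [-1.4, 1.1, 6.6]
opening: 0.124
finger_force: 61.3
```

Request:
apply_moves([
  [0,0,-0.06,0,0,0,0.05],
  [0,0,0,0,0,0,0.05],
  [0,0,0,0,0,0,0.05],
  [0,0,0,0,0,0,0.05],
  [0,0,0,0,0,0,0.05],
])

```text
time_s: 20.72
tcp_pos: [0.5696, -0.1533, 0.1091]
ee_rot: [[0.994, 0.11, 0.002], [0.11, -0.994, -0.001], [0.002, 0.001, -1.0]]
contact_force: [-1.2, 1.1, 7.8]
opening: 0.121
finger_force: 61.4
```

Request:
apply_moves([
  [0,0,-0.07,0,0,0,0.05],
  [0,0,0,0,0,0,0.05],
  [0,0,0,0,0,0,0.05],
  [0,0,0,0,0,0,0.05],
  [0,0,0,0,0,0,0.05],
])

```text
time_s: 21.13
tcp_pos: [0.5697, -0.1533, 0.109]
ee_rot: [[0.994, 0.11, 0.003], [0.11, -0.994, -0.001], [0.003, 0.001, -1.0]]
contact_force: [-3.0, 2.5, 11.1]
opening: 0.12
finger_force: 61.9
```

```bash
python3 - <<'E'
from bar import *
o=observe();print(o["tcp_pos"],o["contact_force"])
im,d,P,c=pts("side");h=cv2.cvtColor(im,cv2.COLOR_BGR2HSV); cv2.imwrite("pics/side11.png",im)
m=(abs(P[...,0]-.568)<.035)&(abs(P[...,1]+.153)<.035)&(h[...,1]<80)&(im.max(2)>90)&(P[...,2]>.06)
col=m[:,288-4:288+5].any(1); v=np.nonzero(col)[0]
for vv in range(195,240): print(vv,im[vv,287].tolist(),P[vv,287].round(4).tolist()) if vv%1==0 and 0.03<P[vv,287,2]<.1 else 0
E
```

```text
[ 0.56966438 -0.15331741  0.10902695] [-2.95119099  2.48978933 11.1366309 ]
212 [164, 165, 165] [0.5669, -0.1521, 0.0986]
215 [142, 146, 146] [0.5639, -0.1634, 0.0989]
216 [142, 147, 146] [0.5648, -0.1597, 0.0939]
217 [144, 146, 145] [0.5642, -0.162, 0.0931]
218 [143, 145, 145] [0.5647, -0.16, 0.0893]
219 [146, 149, 148] [0.5647, -0.1598, 0.0867]
220 [181, 184, 185] [0.5642, -0.1615, 0.0854]
221 [192, 194, 195] [0.5633, -0.165, 0.0853]
222 [231, 233, 234] [0.5617, -0.1714, 0.0874]
223 [204, 211, 211] [0.5612, -0.1729, 0.086]
224 [255, 255, 255] [0.5607, -0.1749, 0.085]
225 [143, 147, 147] [0.5602, -0.1766, 0.0837]
226 [150, 152, 154] [0.5608, -0.1742, 0.0796]
227 [193, 196, 195] [0.5602, -0.1766, 0.0788]
228 [184, 187, 186] [0.5606, -0.1747, 0.075]
229 [168, 170, 173] [0.5607, -0.1742, 0.0721]
230 [64, 67, 65] [0.5609, -0.1732, 0.0689]
231 [61, 60, 60] [0.56, -0.1767, 0.069]
232 [47, 48, 49] [0.5598, -0.1772, 0.0669]
233 [41, 40, 39] [0.5598, -0.1772, 0.0644]
234 [49, 50, 50] [0.5605, -0.1743, 0.0597]
235 [42, 43, 41] [0.56, -0.1759, 0.0584]
236 [46, 46, 46] [0.5613, -0.1706, 0.0519]
237 [63, 64, 64] [0.5603, -0.1746, 0.0524]
238 [47, 51, 50] [0.5594, -0.1781, 0.0524]
239 [43, 42, 41] [0.5607, -0.1727, 0.0458]
```

The cap is bottomed on the shoulder: z stopped while the force rose to 11 N, so the underside is at about 71 mm. I'll ease up 1 mm and turn +90°, correcting for the offset as it turns.

Request:
apply_moves([
  [-0.03,0.02,0.04,0,0,0,0.05],
  [0,0,0,0,0,0,0.05],
  [-0.003,0.002,0,0,0,0.04,0.05],
  [-0.003,0.002,0,0,0,0.06,0.05],
  [-0.003,0.002,0,0,0,0.0667,0.05],
])

```text
time_s: 21.6
tcp_pos: [0.5694, -0.1533, 0.1091]
ee_rot: [[0.93, 0.368, 0.004], [0.368, -0.93, -0.002], [0.003, 0.003, -1.0]]
contact_force: [-1.1, -0.2, 7.3]
opening: 0.12
finger_force: 61.5
```

Request:
apply_moves([
  [-0.003,0.002,0,0,0,0.0667,0.05],
  [-0.003,0.002,0,0,0,0.0667,0.05],
  [-0.003,0.002,0,0,0,0.0667,0.05],
  [-0.003,0.002,0,0,0,0.0667,0.05],
  [-0.003,0.002,0,0,0,0.0667,0.05],
])

```text
time_s: 22.02
tcp_pos: [0.5693, -0.1533, 0.1091]
ee_rot: [[0.621, 0.784, 0.004], [0.784, -0.621, -0.002], [0.001, 0.004, -1.0]]
contact_force: [-0.6, 0.4, 7.5]
opening: 0.117
finger_force: 61.4
```

Request:
apply_moves([
  [-0.003,0.002,0,0,0,0.0667,0.05],
  [-0.003,0.002,0,0,0,0.0667,0.05],
  [-0.003,0.002,0,0,0,0.0667,0.05],
  [-0.003,0.002,0,0,0,0.0667,0.05],
  [-0.003,0.002,0,0,0,0.0667,0.05],
])

```text
time_s: 22.43
tcp_pos: [0.5691, -0.1531, 0.1091]
ee_rot: [[0.146, 0.989, 0.004], [0.989, -0.146, -0.002], [-0.001, 0.005, -1.0]]
contact_force: [0.5, -0.2, 6.3]
opening: 0.119
finger_force: 61.4
```

Request:
apply_moves([
  [0,0,0,0,0,0.0667,0.05],
  [0,0,0,0,0,0.06,0.05],
  [0,0,0,0,0,0.04,0.05],
  [0,0,0,0,0,0,0.05],
  [0,0,0,0,0,0,0.05],
])

```text
time_s: 22.85
tcp_pos: [0.5691, -0.1531, 0.1091]
ee_rot: [[-0.111, 0.994, 0.004], [0.994, 0.111, -0.002], [-0.003, 0.004, -1.0]]
contact_force: [-0.1, -0.9, 6.7]
opening: 0.12
finger_force: 61.4
```

```bash
python3 - <<'E'
from bar import *
o=observe();print(o["tcp_pos"],o["contact_force"],o["moment"],np.degrees(np.arctan2(o["ee_rot"][1,0],o["ee_rot"][0,0])),o["joints"].round(1))
im,d,P,c=pts("wrist"); cv2.imwrite("pics/w12.png",im); bar(im,P,o)
E
```

```text
[ 0.56907902 -0.15311211  0.1091006 ] [-0.06268629 -0.91416126  6.69465231] [0.02596032 0.07763118 0.11666857] 96.34847279447423 [-21.6  12.4   2.4  79.7  -0.   62.1]
bar 2312 along [-0.02709666  0.02555808] across [-0.00988346  0.01078866] z [0.00914316 0.01182668 0.01435651]
sleeve 1930 along [-0.00617553  0.02144312] across [-0.02134563  0.0224242 ] z [-0.03930679 -0.02239475 -0.01422715]
```

The bar is turned to 96.3°, square to the T-head at about 6.3°. Easing up until the T-head seats between the ribs.

Request:
apply_moves([
  [0,0,0.08,0,0,0,0.05],
  [0,0,0.08,0,0,0,0.05],
  [0,0,0.08,0,0,0,0.05],
  [0,0,0.04,0,0,0,0.05],
  [0,0,0,0,0,0,0.05],
])

```text
time_s: 23.32
tcp_pos: [0.569, -0.153, 0.114]
ee_rot: [[-0.11, 0.994, 0.004], [0.994, 0.11, -0.002], [-0.002, 0.003, -1.0]]
contact_force: [0.3, -0.8, 4.8]
opening: 0.116
finger_force: 61.1
```

Request:
apply_moves([
  [0,0,0.04,0,0,0,0.05],
  [0,0,0,0,0,0,0.05],
  [0,0,0,0,0,0,0.05],
  [0,0,0,0,0,0,0.05],
  [0,0,0,0,0,0,0.05],
])

```text
time_s: 23.73
tcp_pos: [0.5686, -0.1528, 0.1136]
ee_rot: [[-0.11, 0.994, 0.002], [0.994, 0.11, -0.001], [-0.001, 0.002, -1.0]]
contact_force: [2.6, -1.9, 4.8]
opening: 0.117
finger_force: 61.1
```

Request:
apply_moves([
  [0,0,0,0,0,0,0.2],
  [0,0,0,0,0,0,0.3],
  [0,0,0,0,0,0,0.3],
  [0,0,0,0,0,0,0.3],
  [0,0,0,0,0,0,0.3],
])

```text
time_s: 24.15
tcp_pos: [0.5665, -0.1518, 0.1118]
ee_rot: [[-0.11, 0.994, -0.003], [0.994, 0.11, 0.001], [0.002, -0.003, -1.0]]
contact_force: [0.2, 0.0, 0.8]
opening: 0.298
finger_force: 0.0
```

Request:
apply_moves([
  [0,0,0.3,0,0,0,0.3],
  [0,0,0.8,0,0,0,0.3],
  [0,0,1,0,0,0,0.4],
  [0,0,1,0,0,0,0.4],
  [0,0,1,0,0,0,0.4],
])

```text
time_s: 24.57
tcp_pos: [0.5673, -0.1521, 0.1962]
ee_rot: [[-0.11, 0.994, -0.001], [0.994, 0.11, 0.0], [0.0, -0.0, -1.0]]
contact_force: [1.2, -0.5, 0.4]
opening: 0.403
finger_force: 0.0
```

```bash
python3 - <<'E'
from h import *
o=observe();print(o["tcp_pos"],o["contact_force"])
for n in("wrist","scene","side"):
    im,d,P,c=pts(n);h=cv2.cvtColor(im,cv2.COLOR_BGR2HSV); cv2.imwrite(f"pics/{n}13.png",im)
    m=(abs(P[...,0]-.568)<.04)&(abs(P[...,1]+.153)<.04)&(h[...,1]<80)&(P[...,2]>.118)&(P[...,2]<.132)&(im.max(2)>90)
    q=P[m]; v=np.linalg.svd(q[:,:2]-q[:,:2].mean(0))[2][0]
    print(n,len(q),np.percentile(q[:,2],[50,98]),cv2.minAreaRect(q[:,:2].astype(np.float32)),np.degrees(np.arctan2(v[1],v[0])))
    if n!="wrist": v0,u0=(150,220) if n=="scene" else (160,225); cs=im[v0:v0+100,u0:u0+130]; cv2.imwrite(f"pics/{n}13c.png",cv2.resize(cs,None,fx=3,fy=3,interpolation=cv2.INTER_CUBIC))
a,b=[cv2.imread(f"pics/{n}13c.png") for n in("scene","side")]; cv2.imwrite("pics/final.png",np.hstack([a,b]))
E
```

```text
[ 0.56729186 -0.15212987  0.19615005] [ 1.23723674 -0.45908111  0.40773943]
wrist 985 [0.12637781 0.12785598] ((0.5695300698280334, -0.15370029211044312), (0.011266831308603287, 0.052954111248254776), 6.674051761627197) -83.63416033931038
scene 100 [0.12482083 0.12730552] ((0.5683549046516418, -0.1523389220237732), (0.012027123011648655, 0.05337554216384888), 6.809001445770264) 94.70826108507052
side 119 [0.1244843  0.12692153] ((0.5684310793876648, -0.15645888447761536), (0.011884067207574844, 0.05646040663123131), 5.859696388244629) -82.80137697627259
```

View pics/final.png

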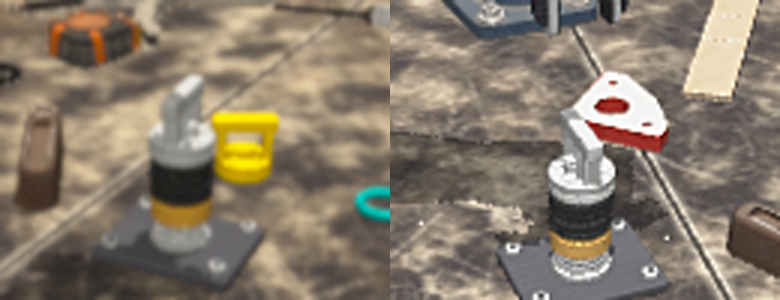

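The final crop shows the cap seated on the four rings, at (180,135) on the left and (580,170) on the right. The bar top is at 126.5 mm, so the underside is at 76.5 mm, and the bar is at 96.4°, square to the T-head. The gripper is clear of everything.

```bash
python3 -c "
from workcell import *
print(job_done())"
```

```text
the job is handed in; nothing more can be done
None
```

Job handed in at about 25 s on the robot's clock: both loose black rings are on the magazine post, and the cap is locked down with its bar square across the T-head (underside at 76.5 mm); the marker, magnet square and forged link were not touched.

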